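# Sweep the steel offcuts into the scrap bay

### The arm

A 7-joint arm with a two-finger parallel gripper is mounted at the origin on the work surface. World frame = base frame: x ahead of the robot, y to its left, z up, the work surface at z = 0. Lengths are in mm, angles in rad, forces in N, time in s.
With the tool pointing down it reaches from about 400 to 900 mm from the base axis. Payload 5.6 kg.
Tool frame: the origin (TCP) lies midway between the tips of the shut fingers; the grasp point (between the pads) lies 19 mm behind it; x points along the fingers, y is the direction in which the jaws open and shut, and the axes are right-handed (so a half turn about x gives the same grasp; the last joint's range is limited). The gripper opens to 92 mm and grips with 3 to 60 N. Pads are 20 mm wide; open, the fingers measure 128 mm over their backs; the gripper's body (75 mm by 189 mm) begins 69 mm behind the grasp point.
Start: joints at [-1.352, 0.468, -0.012, 1.603, 0.006, 1.071, -0.056], TCP at [168.274, 627.848, 214.592] pointing down, gripper open.
Joint ranges: [-2.53, 2.53], [-0.31, 2.02], [-1.57, 1.55], [0.28, 2.44], [-1.29, 4.43], [0.15, 1.84], [-2.92, 2.92]. Speed limits (rad/s): [2.57, 2.57, 3.14, 3.14, 3.14, 3.14, 3.14].

### API

Orientations are given as a rotation vector (axis times angle).
In Python, from cell import robot, grip, kin, viewer gives the robot as it stands. Calls block until the motion is done:
- robot.movep(position, orientation): joint-space move of the TCP to a pose.
- robot.servo_line(position, feed=150, rotation=None): straight line of the TCP; rotation=None keeps the orientation; feed is the mean speed in mm/s.
- robot.goto_joints(angles): joint-space move.
- grip(opening, newtons=None): opening from 0.0 (shut) to 1.0 (fully open); newtons is the grip in N (None keeps the last); returns when the fingers have stopped.
- robot.hold(seconds).
- kin.ik(position, orientation): joint angles nearest the present ones, or None.
- robot.observe(): the state.
- viewer.read_camera(name): name is "scene" or "top" or "wrist"; returns the picture (400x640x3 uint8, red, green, blue); there is no depth.
- viewer.camera_info(name): a dict with "camera_matrix" (3x3 intrinsics, pixels), "R" (3x3) and "t" (3): a world point X has camera coordinates R X + t. Camera axes: x right, y down, z forward; pixel columns grow to the right and rows downward; lengths in mm; the calibration is good to about 2 mm. The wrist camera is an equidistant fisheye: a pixel r from the principal point sees the ray r / f radians off the axis. A picture is of the moment at which its call begins: read the wrist's pose just before it. camera_info takes no time and is no camera call; for the wrist camera it gives the pose at the moment of the call.
A pose or a line that the arm cannot do raises robot.IKError and nothing moves.
- robot.job_done(): hands the job in, once; it reports no verdict.
Trained networks look in the newest picture that a camera, given by its name, has taken for a name from the list of things; names that differ only in an ending like _2 or _b are one class to them, and where a whole thing is asked for, a point or a joint stands for the part that bears it (a point fixed in the world has none). Each returns a list of dicts, best first, with "confidence" (0 to 1); they miss things now and then, are a little off and sometimes report something else, mostly with a low value. They report only what shows in the picture. A call takes as long as a camera call.
- viewer.silhouettes(name, camera): "mask" (400x640 bool, what is visible of it).
- viewer.pinpoint(name, camera): "at" ([x, y, z] in mm, in the coordinates of the camera as it stood for that picture, good to about 4 mm: a listed point, or the origin of a listed thing).
The state is a dict: "t": time; "joints": joint angles; "joint_velocities": joint speeds; "joint_torque": joint torques, N m; "tcp_pos": TCP position; "tcp_rot": TCP orientation; "contact_force": force on the tool from outside, world axes, zero at the start; "wrist_torque": the same for the moment, N m; "grip_width": opening from 0.0 (shut) to 1.0 (fully open).
Only numpy, scipy, OpenCV 4.12 (cv2) and the standard library are available. Lean on these libraries where they do the work, as an engineer would, in place of code of your own. Each camera call takes 0.05 s, during which the arm holds its last target.

### The job

Clear the welding table: with your fingertips, sweep the three loose offcuts (pipe ring, square-tube piece and hexagonal slug) along the table top, through the open mouth of the low three-sided scrap bay, until all three lie inside it. Only push them, do not pick them up, and leave the finished post standing among them, the welding magnet and the pliers where they are.

Things in the scene. Friction and masses are not known exactly. Their poses are not given: they have to be found in the camera images.
- bay: Fixed U-shaped fence of steel bar, 220 mm wide (y), 120 mm deep (x) outside; walls 25 mm high, 6 mm thick; the table is its floor, no sill. Origin: on the table, centre of that rectangle. Open mouth: its whole side at own x = -60 mm, facing own -x, roughly to the robot, 208 mm between side walls; back wall inner face at x = +54 mm. Two 30 mm feet, 10 mm high, outside the side walls near the back.
- pipe_ring: Loose steel offcut: a round ring cut from pipe, 34 mm outside and 26 mm inside diameter, 16 mm high, about 50 g, lying flat on its cut end. Origin at the centre of its underside, z up; it slides on the table when pushed. Starts in a row of four across the bay's mouth, 85 to 125 mm before it, in any order, centres 50 mm or more apart.
- tube_cut: Loose steel offcut: a square frame cut from square tube, 30 by 30 mm outside (sides along its x and y), wall 4 mm, 16 mm high, about 50 g, lying flat on its cut end at any yaw. Origin at the centre of its underside, z up. Starts in a row of four across the bay's mouth, 85 to 125 mm before it, in any order, centres 50 mm or more apart.
- hex_slug: Loose steel offcut: a solid hexagonal slug, 30 mm across the flats, 16 mm high, about 100 g, lying flat at any yaw. Origin at the centre of its underside, z up. Starts in a row of four across the bay's mouth, 85 to 125 mm before it, in any order, centres 50 mm or more apart.
- post: Bystander, not to be disturbed: a finished loose part, a steel base plate 36 by 36 mm, 6 mm thick, with an upright round stub 16 mm in diameter, 50 mm high in all, about 130 g. Origin at the centre of the underside, z up. Starts in a row of four across the bay's mouth, 85 to 125 mm before it, in any order, centres 50 mm or more apart.
- magnet: Bystander, not to be disturbed: a black triangular welding magnet lying flat, three equal sides of 62 mm, 16 mm high, a steel disc on top. Origin on the table at its centre, z up. It lies to one side of the bay's mouth, outside the row of parts.
- pliers: Bystander, not to be disturbed: pliers lying flat, 156 mm long (along its x, jaws to +x), 52 mm wide over the handles, 13 mm high. Origin on the table near the middle of their length. They lie on the other side of the bay's mouth, outside the row of parts.

How it is judged (in metres and radians):
At the end, for the whole second after the job is handed in: Each of the three offcuts is at rest on the table inside the scrap bay: its centre at least 12 mm past the mouth line, between the side walls and in front of the back wall. The post, magnet and pliers are within 10 mm of where they started (x of pipe_ring in the frame of bay between -0.048 and 0.054 m and y of pipe_ring in the frame of bay between -0.104 and 0.104 m and height (world z) of each of pipe_ring, tube_cut, hex_slug below 0.01 m and linear speed of each of pipe_ring, tube_cut, hex_slug below 0.01 m/s and x of tube_cut in the frame of bay between -0.048 and 0.054 m and y of tube_cut in the frame of bay between -0.104 and 0.104 m and x of hex_slug in the frame of bay between -0.048 and 0.054 m and y of hex_slug in the frame of bay between -0.104 and 0.104 m and distance of each of post, magnet, pliers from where it was at the start of the episode below 0.01 m); the robot touches nothing.
It fails at once if an offcut is lifted or carried (its origin rises more than 15 mm off the table) (height (world z) of any of pipe_ring, tube_cut, hex_slug above 0.015 m).
It fails at once if the finished post is moved by more than 10 mm or tipped (distance of post from where it was at the start of the episode above 0.01 m or angle between post's own z axis and vertical above 0.3 rad).
It fails at once if the welding magnet is moved by more than 10 mm (distance of magnet from where it was at the start of the episode above 0.01 m).
It fails at once if the pliers is moved by more than 10 mm (distance of pliers from where it was at the start of the episode above 0.01 m).
It also fails if it takes over 64 s, if anything falls off the work surface, if the arm or the gripper's body presses on something with over 40 N, if the wrist force passes 120 N, or if a joint passes its speed limit or range.

## Working session

There is one attempt and no reset: what is moved stays moved. The work goes in short steps, each a Python script; the robot and the scene stay as the last script left them, time stands still between calls to the robot, and variables do not carry over. Pictures are saved under pics/ and viewed, and the job is handed in when it is done.

```bash
ls; mkdir -p pics
cat > h.py <<'E'
import numpy as np, cv2
from cell import robot, grip, kin, viewer
def save(im,n): cv2.imwrite('pics/'+n,im[:,:,::-1])
def toworld(cam,p,info=None):
    i=info or viewer.camera_info(cam); R=np.array(i['R']);t=np.array(i['t'])
    return R.T@(np.array(p)-t)
def proj(cam,X):
    i=viewer.camera_info(cam); K=np.array(i['camera_matrix']); c=np.array(i['R'])@np.array(X,float)+np.array(i['t']); q=K@c; return q[:2]/q[2]
def pix2plane(cam,uv,z):
    i=viewer.camera_info(cam); K=np.array(i['camera_matrix']);R=np.array(i['R']);t=np.array(i['t'])
    d=R.T@np.linalg.inv(K)@np.array([uv[0],uv[1],1.]); o=-R.T@t
    return o+d*(z-o[2])/d[2]
E
python3 - <<'E'
from h import *
for c in ['top','scene']:
    im=viewer.read_camera(c); save(im,c+'0.png')
    for n in ['bay','pipe_ring','tube_cut','hex_slug','post','magnet','pliers']:
        r=viewer.pinpoint(n,c)
        print(c,n,[(round(d['confidence'],2),toworld(c,d['at']).round(0).tolist()) for d in r[:3]])
print(robot.observe()['t'], robot.observe()['tcp_rot'])
E
```

```text
pics
top bay []
top pipe_ring [(0.38, [474.0, 103.0, 7.0])]
top tube_cut [(0.47, [504.0, 171.0, -2.0])]
top hex_slug [(0.68, [541.0, 238.0, 1.0])]
top post [(0.48, [490.0, 31.0, 1.0])]
top magnet [(0.75, [665.0, 303.0, -1.0])]
top pliers [(0.6, [556.0, -76.0, -2.0])]
scene bay []
scene pipe_ring [(0.65, [482.0, 109.0, -6.0]), (0.65, [557.0, -76.0, -4.0])]
scene tube_cut [(0.72, [515.0, 174.0, -3.0]), (0.49, [554.0, -79.0, -5.0])]
scene hex_slug [(0.87, [539.0, 236.0, -0.0])]
scene post [(0.67, [481.0, 107.0, -2.0])]
scene magnet [(0.82, [671.0, 302.0, -1.0])]
scene pliers [(0.63, [555.0, -75.0, -5.0])]
0.8 [ 0.20564878  1.56095532 -0.20548326]
```

View pics/top0.png

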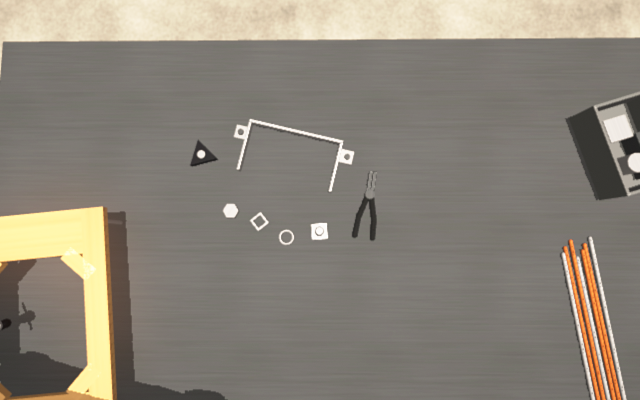

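View pics/scene0.png

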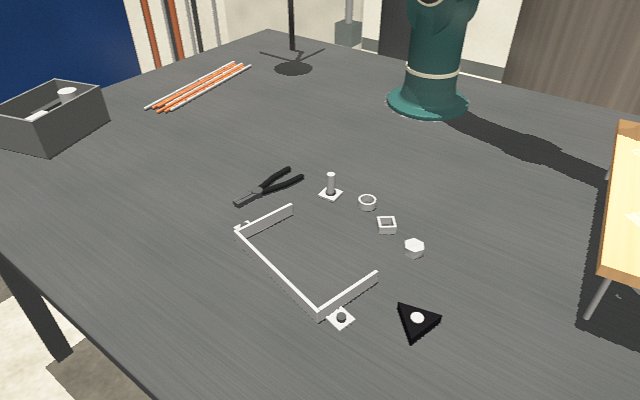

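The top view shows the bay opening toward the robot, with the order left to right being hex (230,210), tube (259,221), ring (286,237) and post (319,231). The magnet is at (203,154) and the pliers at (368,205). The yellow frame on the left is an unknown obstacle close to the arm, so I'll check it before moving.

Run:
```python
from h import *
im=viewer.read_camera('wrist'); save(im,'w0.png')
for c in ['top','scene']:
    i=viewer.camera_info(c); R=np.array(i['R']);t=np.array(i['t']); print(c,(-R.T@t).round(), 'tcp',proj(c,[168,628,215]),proj(c,[168,628,400]),proj(c,[0,0,0]))
i=viewer.camera_info('wrist');R=np.array(i['R']);t=np.array(i['t']); print((-R.T@t).round(),R.round(2).tolist())
for uv in [(105,210),(90,255),(115,400),(107,208),(0,220)]:
    print(uv,[pix2plane('top',uv,z).round(0).tolist() for z in (0,300)])
for uv in [(586,318),(620,121),(598,277)]:
    print(uv,[pix2plane('scene',uv,z).round(0).tolist() for z in (0,100,200,300)])
# bay corners at z=25 / tops
for uv in [(239,168),(250,121),(342,142),(331,190)]:
    print(uv,pix2plane('top',uv,25).round(0))
print(kin.ik([500,100,200],robot.observe()['tcp_rot']))
```

```text
top [469.  32. 972.] tcp [-25.20955764 414.3740977 ] [-140.40675793  472.48469475] [334.11724024 457.59472106]
scene [1054.  424.  513.] tcp [793.65919763 114.81972849] [893.65864299 -24.55390266] [426.87783193 101.06143977]
[102. 646. 384.] [[0.26, 0.97, -0.0], [0.94, -0.25, 0.25], [0.24, -0.06, -0.97]]
(105, 210) [[538.0, 528.0, 0.0], [517.0, 375.0, 300.0]]
(90, 255) [[434.0, 558.0, 0.0], [445.0, 395.0, 300.0]]
(115, 400) [[116.0, 485.0, 0.0], [225.0, 345.0, 300.0]]
(107, 208) [[542.0, 524.0, 0.0], [520.0, 372.0, 300.0]]
(0, 220) [[514.0, 772.0, 0.0], [500.0, 544.0, 300.0]]
(586, 318) [[515.0, 491.0, 0.0], [620.0, 478.0, 100.0], [725.0, 465.0, 200.0], [830.0, 452.0, 300.0]]
(620, 121) [[-177.0, 432.0, 0.0], [63.0, 431.0, 100.0], [303.0, 429.0, 200.0], [543.0, 428.0, 300.0]]
(598, 277) [[420.0, 489.0, 0.0], [544.0, 476.0, 100.0], [667.0, 464.0, 200.0], [791.0, 451.0, 300.0]]
(239, 168) [632. 214.  25.]
(250, 121) [740. 191.  25.]
(342, 142) [691. -19.  25.]
(331, 190) [582.   6.  25.]
[-0.60542641  0.25147704  0.40088221  1.97835963 -0.12113134  0.93441466
  1.1652031 ]
```

View pics/w0.png

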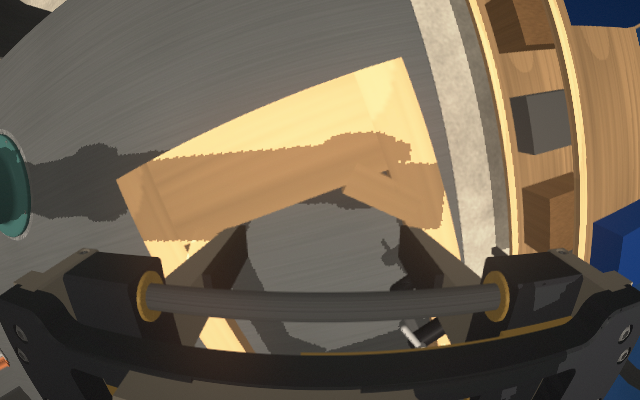

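The frame stands about 100 mm tall, from triangulating its corner in both cameras (top (105,210), scene (598,277)). The gripper is above it at 214 mm, so I'll raise first. Next I'll refine the object poses and overlay them.

```bash
cat >> h.py <<'E'
def wf_bay(cx,cy,yaw,z=25):
    P=[(-60,110),(60,110),(60,-110),(-60,-110),(-60,-104),(54,-104),(54,104),(-60,104)]
    c,s=np.cos(yaw),np.sin(yaw)
    return [(cx+c*a-s*b,cy+s*a+c*b,z) for a,b in P]
E
python3 - <<'E'
from h import *
from scipy.optimize import least_squares
ims={};masks={}
for c in ['top','scene']:
    ims[c]=viewer.read_camera(c).copy()
    for n,z in [('pipe_ring',8),('tube_cut',8),('hex_slug',8),('post',3),('magnet',8),('pliers',6),('bay',0)]:
        r=viewer.silhouettes(n,c)
        if not r: print(c,n,'none'); continue
        for d in r[:2]:
            m=d['mask']; v,u=np.nonzero(m); ct=((u.min()+u.max())/2,(v.min()+v.max())/2)
            print(c,n,round(d['confidence'],2),m.sum(),np.round([u.mean(),v.mean()]),pix2plane(c,ct,z).round(0)[:2],pix2plane(c,(u.mean(),v.mean()),z).round(0)[:2])
b=(661,98,-0.229)
for c in ims:
    im=ims[c]
    for z in (0,25):
        pts=np.array([proj(c,p) for p in wf_bay(*b,z=z)])
        cv2.polylines(im,[np.round(pts*8).astype(np.int32)],True,(255,0,0) if z else (0,255,0),1,cv2.LINE_AA,3)
    crop=im[90:270,170:410] if c=='top' else im[150:350,200:460]
    save(cv2.resize(crop,None,fx=3,fy=3,interpolation=cv2.INTER_CUBIC),c+'1.png')
E
```

```text
top pipe_ring none
top tube_cut none
top hex_slug 0.46 200 [231. 210.] [538. 235.] [537. 234.]
top hex_slug 0.38 919 [286. 139.] [685.  92.] [702. 110.]
top post 0.52 247 [319. 231.] [491.  33.] [491.  33.]
top magnet 0.71 337 [201. 155.] [670. 303.] [666. 305.]
top pliers 0.62 550 [368. 204.] [552. -70.] [551. -77.]
top bay 0.76 974 [292. 142.] [673.  92.] [696.  96.]
scene pipe_ring 0.55 234 [367. 202.] [483. 109.] [482. 109.]
scene tube_cut 0.9 333 [386. 225.] [516. 170.] [516. 170.]
scene hex_slug 0.59 349 [414. 248.] [540. 235.] [540. 235.]
scene post 0.8 380 [331. 189.] [476.  24.] [483.  28.]
scene magnet 0.85 1024 [417. 321.] [669. 309.] [668. 305.]
scene magnet 0.66 662 [266. 188.] [556. -71.] [561. -72.]
scene pliers 0.94 784 [267. 187.] [552. -74.] [556. -74.]
scene bay 0.93 3316 [302. 274.] [674. 115.] [690. 118.]
```

View pics/top1.png

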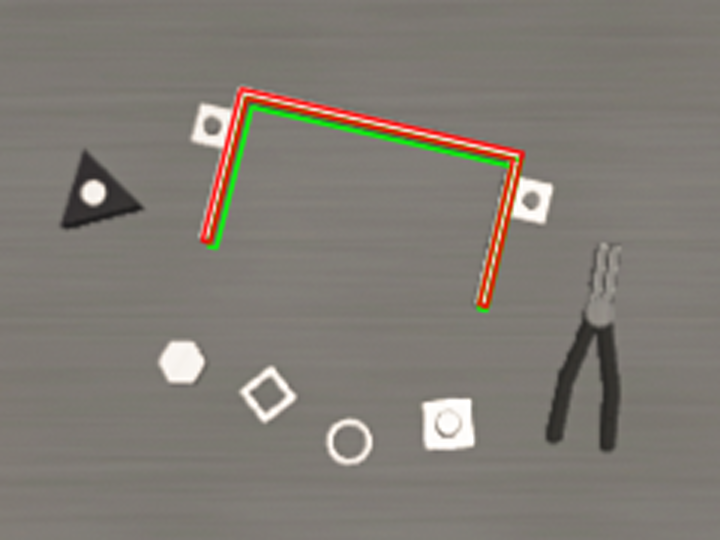

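View pics/scene1.png

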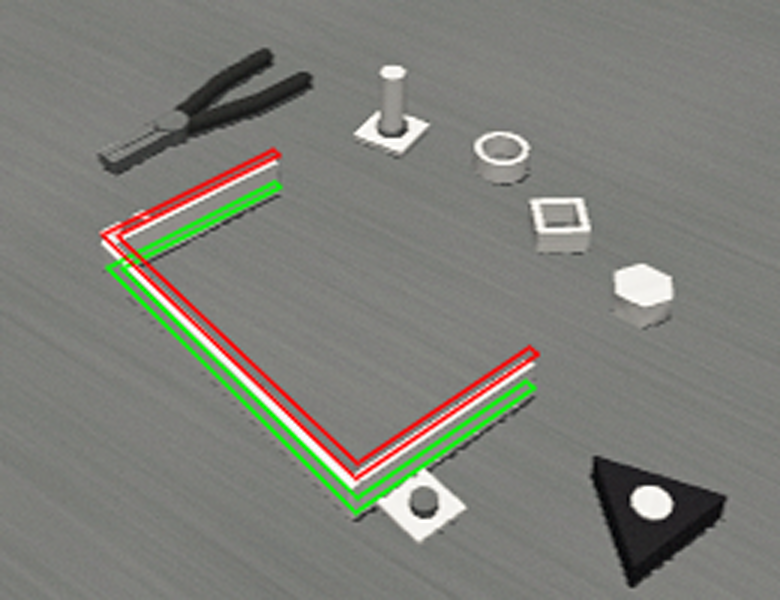

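The bay fit is good to about 3 mm in both views. The plan is to use a two-finger fork with a 20 mm gap, which cradles each piece. I'll push the ring first, then the tube, then the hex.

```bash
cat >> h.py <<'E'
from scipy.spatial.transform import Rotation as Rn
B=np.array([663,98.]); YAW=-0.229
RB=np.array([[np.cos(YAW),-np.sin(YAW)],[np.sin(YAW),np.cos(YAW)]])
def b2w(p): return B+RB@np.array(p,float)
def w2b(p): return RB.T@(np.array(p,float)[:2]-B)
def rot(phi,s):
    y=s*np.array([-np.sin(phi),np.cos(phi),0]); x=np.array([0,0,-1.])
    return Rn.from_matrix(np.c_[x,y,np.cross(x,y)]).as_rotvec()
def plan(part,target_b,off=24,back=48):
    tw=b2w(target_b); d=tw-part; d/=np.linalg.norm(d); phi=np.arctan2(d[1],d[0])
    return phi,part-back*d,tw-off*d,d
E
python3 - <<'E'
from h import *
print(Rn.from_rotvec(robot.observe()['tcp_rot']).as_matrix().round(2).tolist())
for n,uv,z in [('hex',(230.7,210.7),16),('tube',(259.3,221.3),16),('ring',(286.7,237),16),('post',(319.3,231.3),6)]:
    p=pix2plane('top',uv,z); print(n,p.round(1),w2b(p).round(1))
for n,p,t in [('ring',(480,106.),(12,-48)),('tube',(511,171.),(12,0)),('hex',(539,235.),(-18,40))]:
    phi,a,e,d=plan(np.array(p),t)
    print(n,w2b(p).round(),np.degrees(phi).round(),a.round(),e.round())
    for s in (1,-1):
        for q in (a,e):
            j=kin.ik([*q,7],rot(phi,s)); print(s,None if j is None else np.round(j,2))
E
```

```text
[[0.0, 0.26, 0.97], [-0.0, 0.97, -0.26], [-1.0, 0.0, 0.0]]
hex [535.5 233.   16. ] [-154.9  102.5]
tube [511.6 167.8  16. ] [-163.3   33.6]
ring [476.5 105.7  16. ] [-183.4  -34.8]
post [489.6  32.6   6. ] [-154.  -103.1]
ring [-180.  -34.] -17.0 [434. 120.] [641.  56.]
1 [-0.47  0.5   0.15  2.21 -0.17  0.44  1.08]
1 [-0.29  0.72  0.21  1.75 -0.22  0.7   1.3 ]
-1 [-1.19  0.83  1.11  2.25 -1.13  0.82 -1.17]
-1 [-0.85  1.05  1.1   1.78 -1.09  1.06 -1.19]
tube [-165.   37.] -25.0 [467. 191.] [653. 105.]
1 [-0.6   0.56  0.18  2.09 -0.2   0.51  0.86]
1 [-0.39  0.74  0.25  1.7  -0.25  0.73  1.13]
-1 [-1.27  0.9   1.11  2.13 -1.11  0.89 -1.47]
-1 [-0.9   1.07  1.1   1.74 -1.09  1.08 -1.41]
hex [-152.  105.] -39.0 [502. 265.] [636. 156.]
1 [-0.7   0.63  0.2   1.94 -0.2   0.59  0.52]
1 [-0.52  0.74  0.32  1.72 -0.32  0.73  0.85]
-1 [-1.32  0.97  1.11  1.98 -1.1   0.97 -1.89]
-1 [-0.99  1.07  1.1   1.75 -1.09  1.08 -1.74]
```

```bash
cat >> h.py <<'E'
def push(part,t,z=7,feed=100,off=24,back=48):
    phi,a,e,d=plan(np.array(part,float),t,off,back); r=rot(phi,1)
    robot.movep([*a,120],r)
    robot.servo_line([*a,z],feed=120)
    o=robot.observe(); print('down',o['tcp_pos'],np.round(o['contact_force'],1),o['grip_width'])
    robot.servo_line([*e,z],feed=feed)
    o=robot.observe(); print('end',o['tcp_pos'],np.round(o['contact_force'],1))
    b=e-25*d
    robot.servo_line([*b,z],feed=100); robot.servo_line([*b,130],feed=200)
    print('t',robot.observe()['t'])
def snap(n):
    im=viewer.read_camera('top'); save(cv2.resize(im[90:270,170:410],None,fx=3,fy=3,interpolation=cv2.INTER_CUBIC),n)
def snaps(n):
    im=viewer.read_camera('scene'); save(cv2.resize(im[130:350,200:460],None,fx=2.7,fy=2.7,interpolation=cv2.INTER_CUBIC),n)
E
python3 - <<'E'
from h import *
p=robot.observe()['tcp_pos']; robot.servo_line([p[0],p[1],280],feed=200)
grip(20/92)
push((479,106),(12,-48))
snap('top2.png'); snaps('scene2.png')
E
```

```text
down [433.62736183 120.40385368   7.44851391] [-0.6  1.   0.6] 0.21683667092036454
end [640.69240438  55.80589986   7.03173976] [ 0.  -0.6 -0.3]
t 9.975
```

View pics/top2.png

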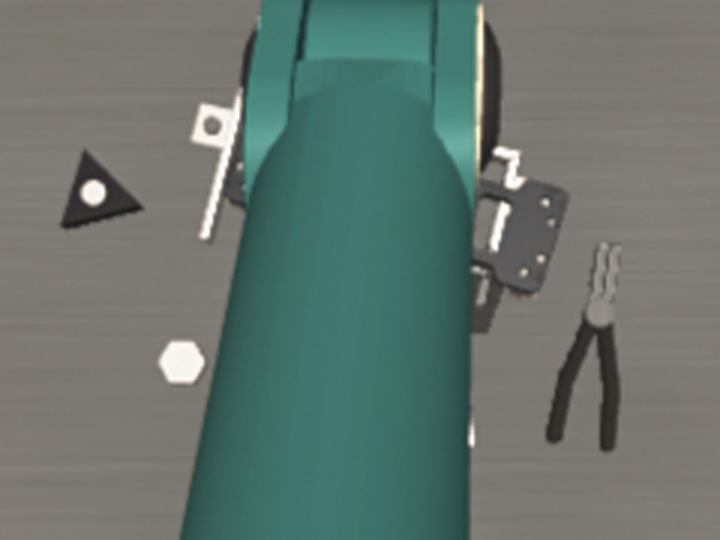

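View pics/scene2.png

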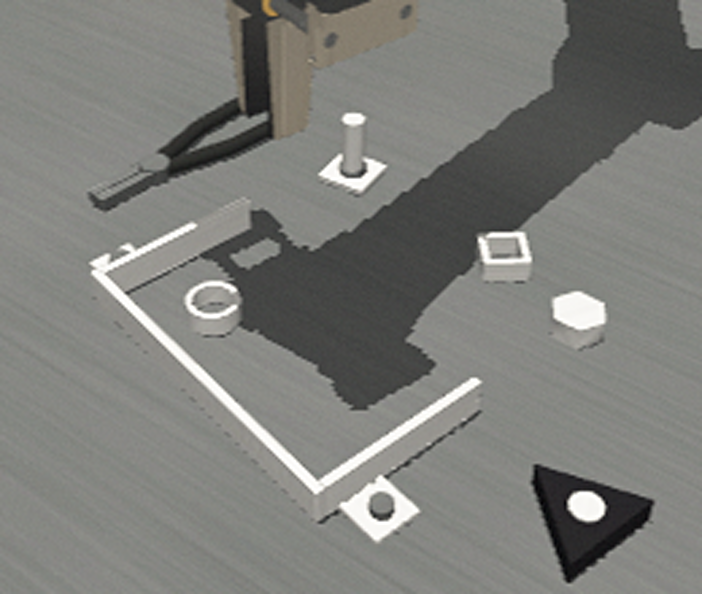

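The ring is inside the bay near the back, at scene crop (213,307). The post and other bystanders are unmoved. Next is the tube, then the hex.

Run:
```python
from h import *
push((511,169.5),(12,0))
snaps('scene3.png')
push((538,234),(-18,40))
snaps('scene4.png')
```

```text
down [467.8726065  189.44086204   7.53969461] [0.  0.3 0.1] 0.21811729327355178
end [652.65803868 105.36856383   7.02011539] [0.6 0.5 0.2]
t 15.3167
down [501.11760861 264.13791478   7.67985805] [-0.4  0.4 -0.4] 0.2191000738619379
end [635.61019721 156.17311603   6.94182471] [ 0.4 -0.4  0.2]
t 20.3167
```

View pics/scene3.png

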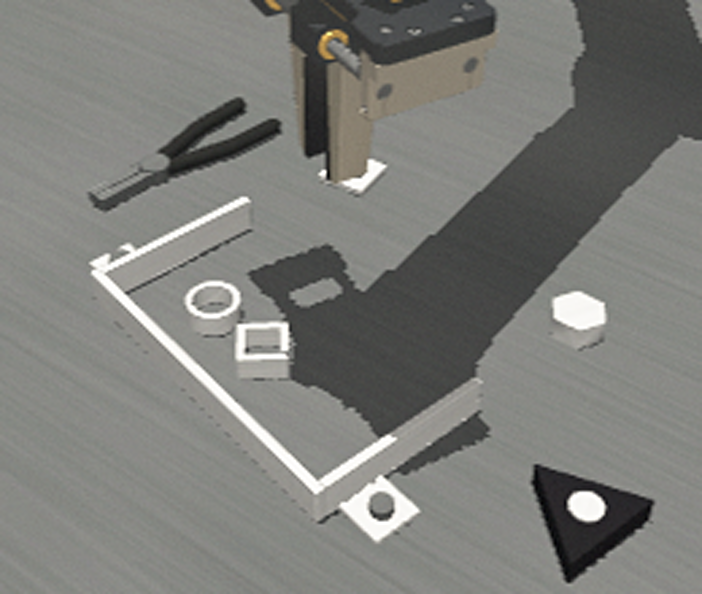

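View pics/scene4.png

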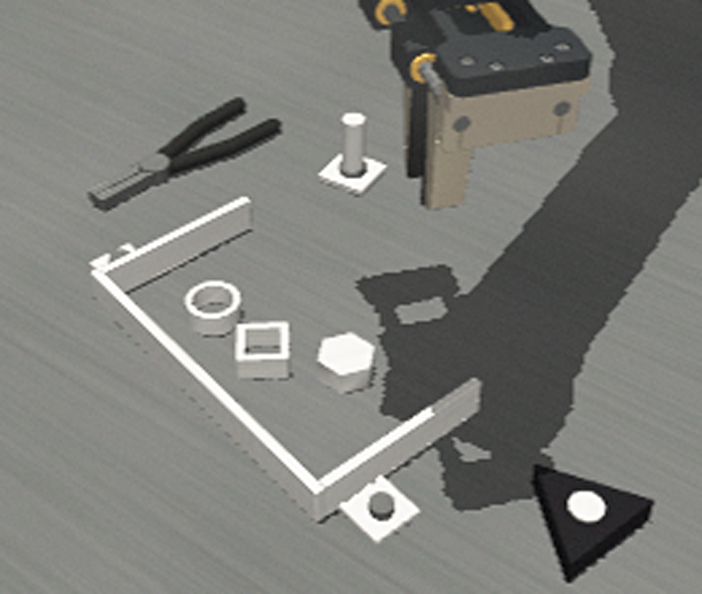

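All three pieces are inside: ring (213,307), tube (263,350) and hex (346,360). Everything else looks unmoved. I'll retract the arm and check the numbers from above.

Run:
```python
from h import *
p=robot.observe()['tcp_pos']; robot.servo_line([p[0],p[1],260],feed=200)
j=list(robot.observe()['joints']); j[0]-=0.75; robot.goto_joints(j)
snap('top5.png')
for c in ['top','scene']:
    viewer.read_camera(c)
    for n in ['pipe_ring','tube_cut','hex_slug','post','magnet','pliers']:
        r=viewer.pinpoint(n,c)
        print(c,n,[(round(d['confidence'],2),toworld(c,d['at']).round().tolist(),w2b(toworld(c,d['at'])).round().tolist()) for d in r[:2]])
print(robot.observe()['t'],robot.observe()['tcp_pos'])
```

```text
top pipe_ring [(0.46, [662.0, 45.0, 4.0], [11.0, -52.0])]
top tube_cut [(0.43, [668.0, 98.0, 1.0], [5.0, 1.0])]
top hex_slug [(0.68, [654.0, 143.0, 0.0], [-19.0, 42.0])]
top post [(0.74, [489.0, 32.0, -1.0], [-155.0, -104.0])]
top magnet [(0.77, [668.0, 303.0, -1.0], [-41.0, 201.0])]
top pliers [(0.92, [556.0, -78.0, -1.0], [-64.0, -196.0])]
scene pipe_ring [(0.78, [663.0, 52.0, -5.0], [11.0, -45.0])]
scene tube_cut [(0.63, [495.0, 31.0, -2.0], [-148.0, -104.0]), (0.62, [672.0, 99.0, 0.0], [8.0, 3.0])]
scene hex_slug [(0.57, [652.0, 142.0, -3.0], [-21.0, 40.0])]
scene post [(0.73, [492.0, 29.0, 0.0], [-151.0, -106.0])]
scene magnet [(0.93, [669.0, 302.0, -1.0], [-41.0, 200.0])]
scene pliers [(0.67, [558.0, -77.0, -6.0], [-63.0, -194.0]), (0.33, [667.0, 303.0, -1.0], [-42.0, 201.0])]
23.625 [332.81250452 543.98350397 258.34253706]
```

View pics/top5.png

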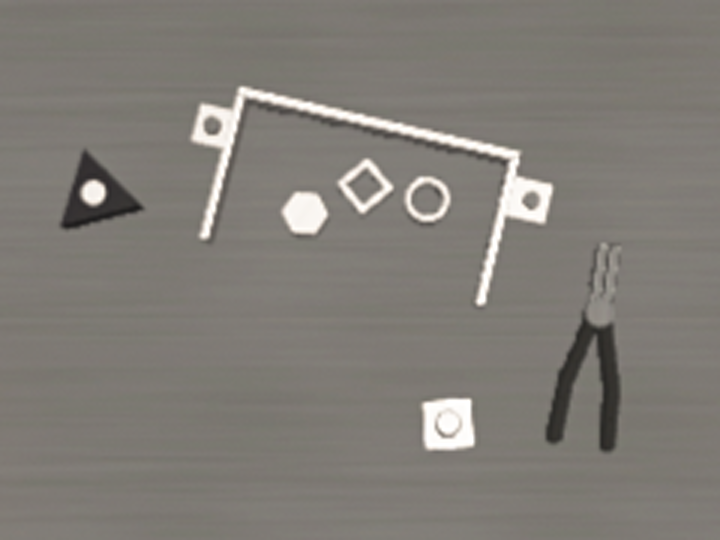

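The top view shows all three well inside the bay: hex (304,213), tube (365,186) and ring (427,199). The post (448,424), magnet and pliers are at the same pixels as before.

```bash
python3 -c "
from cell import robot
robot.job_done()"
```

```text
the job is handed in; nothing more can be done
```

All three offcuts are inside the scrap bay, and I handed the job in. I pushed the ring, then the tube piece, then the hex slug along the table, using the two fingertips set 20 mm apart. Robot time was about 24 s.

**Final positions:** these are in the bay frame, from the top camera. The mouth limit is x = -48 mm.

| Offcut | x (mm) | y (mm) |
|---|---|---|
| Pipe ring | 11 | -52 |
| Tube piece | 5 | 1 |
| Hex slug | -19 | 42 |

**Bystanders:** the post, magnet and pliers are at the same pixels in the top picture as before the pushes. The arm was clear of everything at hand-in, and the contact-force readings I took after lowering and after each push were about 1 N or less.

**Disagreements:**
- The scene camera's best guess for the tube piece was on the post. This was a wrong match; its second guess agreed with the top camera.
- The two cameras differ by up to 7 mm on the ring, which is well within the margin.
- The `pinpoint` network never found the bay, so I fitted its pose from its corners in the top picture. The fit is good to about 3–4 mm.

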